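Square up panel blanks and hover them over the drilling nest

ROBOT

A 6-joint arm with a two-finger parallel gripper is mounted at the origin on the work surface. World frame = base frame: x ahead of the robot, y to its left, z up, the work surface at z = 0. Lengths are in m, angles in rad, forces in N, time in s.
With the tool pointing down it reaches from about 0.35 to 0.925 m from the base axis. Payload 6.4 kg.
Tool frame: the origin (TCP) lies midway between the tips of the shut fingers; the grasp point (between the pads) lies 19 mm behind it; z points along the fingers, y is the line along which they close (so a half turn about z gives the same grasp; the last joint's range is limited). The gripper opens to 85 mm and grips with 20 to 120 N. Pads are 22 mm wide; open, the fingers measure 114 mm over their backs; the gripper's body (76 mm by 85 mm) begins 54 mm behind the grasp point. The pads swing forward as they close: fully open they stand 13 mm farther back than shut.
Start: joints at [-1.397, 0.245, 1.558, -0, 1.339, -0.174], TCP at [0.222, -0.611, 0.204] pointing down, gripper open.
Joint ranges: [-3.13, 3.13], [-1.02, 2.26], [0.13, 2.54], [-0.95, 4.09], [0.21, 2.88], [-2.74, 2.74]. Speed limits (rad/s): [2.57, 2.57, 3.14, 3.14, 3.14, 3.14].

INTERFACE

Orientations are given as a unit quaternion [x, y, z, w].
In Python, from cell import readout, grab_frame, camera_params, sign_off gives the robot as it stands.
- The arm moves only by the tool step_arm, never from a script. Its argument "targets" is a list that holds one entry, the list of rows, each a list of 6 numbers: the shift along the tool's x, y, z in cm, then the turn, a rotation vector about the tool's x, y, z in degrees. In form: [[[tx, ty, tz, rx, ry, rz], ...]]. A call has 1 to 8 rows; each row shifts and turns the commanded pose from where the row before left it, along the tool's axes as they then stand; what a row does not reach is not made up. A row lasts 1/10 s, in which the tool goes at most 50 mm and 8.59 degrees, less where a joint would pass 70% of its speed; a pose out of reach is approached as far as the arm can. A call is refused whole if a number of a shift passes 5 or a number of a turn 8.59, either way. A call with a gripper value outside its range is refused whole. "fingers" is the closure, from -1 (fully open) to 1 (shut), set as the call begins (left out, the last holds). The fingers move at their own pace and stop on an object; "squeeze" is the grip in N (left out, the last holds). Time passes only in rows, so rows that do not move let the fingers close. It gives the time, the measured TCP pose, the force, the opening and the grip force at its end, in the units of the state.
- readout.state(): the state, without advancing time (a new reading comes with each control period).
- grab_frame(name): name is "scene" or "top" or "wrist"; returns (picture, depth): 384x512x3 uint8, blue, green, red; 384x512 float32, m along the optical axis (not along the pixel's ray), 0 where there is no reading.
- camera_params(name): a dict with "K" (3x3 intrinsics, pixels), "k1" (the pictures are not rectified: a ray, as slopes to the right and down, at radius r is drawn at 1 + k1 r^2 times it, then the intrinsics apply), "extrinsics" (4x4, takes a point from world to camera coordinates). Camera axes: x right, y down, z forward; pixel columns grow to the right and rows downward; lengths in m; the calibration is good to about 2 mm. A picture is of the moment at which its call begins: read the wrist's pose just before it. camera_params takes no time and is no camera call; for the wrist camera it gives the pose at the moment of the call.
- sign_off(): hands the job in; it is judged then, once.
The state is a dict: "time": time; "qpos": joint angles; "dq": joint speeds; "tau": joint torques, N m; "position": TCP position; "eef_rot": TCP orientation; "force": force on the tool from outside, world axes, zero at the start; "torque": the same for the moment, N m; "grip_width": finger opening in m; "finger_force": force on a finger pad.
Only numpy, scipy, OpenCV 4.12 (cv2) and the standard library are available. Lean on these libraries where they do the work, as an engineer would, in place of code of your own. Each camera call takes 0.05 s, during which the arm holds its last target. There are 200 camera calls.

TASK

Tap the three loose panel blanks square on their stand, so that all their edges line up, then pick them up together as one pack and carry them over the top of the white effects box. Finish while still holding the pack level and in line, centred about 2 cm above the orange corner blocks of the drilling nest, touching neither nest nor effects box at any time and keeping the pack square, so that I can brush the nest out underneath. Leave the jar, the wooden block and the screwdriver alone.

Things in the scene. Friction and masses are not known exactly. Their poses are not given: they have to be found in the camera images.
- blue_c (a point): centre (half-way up) of the blue acrylic blank, a plate 128 x 50 x 5 mm, about 40 g: x along its length, y across its width, z up. Bottom one of a pile of three equal blanks lying face on face roughly along the stand's ledge, but staggered by up to 18 mm lengthwise and 12 mm sideways and slightly twisted. They slide on one another
- yellow_c (a point): centre of the yellow blank, same size and axes, the middle one of the pile
- green_c (a point): centre of the green blank, same size and axes, the top one of the pile. Sliding the blanks takes 1 to 3 N, in small jerks that can trip a light force stop (about 5 N) too early: look whether they are home against the fence and tap again if not
- stand_ledge (a point): middle of the top of the pale ledge (25 mm above the table, 108 x 34 mm) of the fixed squaring stand; the blanks overhang it all round, so fingertips fit beside and below them. x runs along the ledge to a steel end fence: stop face 64 mm from here at +x, 64 mm wide, top 48 mm above the table. The -x end and both long sides are open for pushing and gripping. Base board 150 x 90 x 10 mm
- nest_top (a point): centre of the fixed drilling nest's pocket, level with the tops of its four orange corner blocks (42 mm above the table). x along the pocket (134 mm), y across (55 mm); the blanks' length goes along x, either way round. The blocks cover |x| 43-77, |y| 13-40 mm, leaving the middle of both long sides open for fingers. Black base 190 x 130 x 14 mm
- effects: white effects box between stand and nest, fixed: 250 mm along its x, 95 mm along its y, knobs up to 92 mm above the table. Origin at the centre of its underside on the table
- jar: amber jar with black lid, 52 mm across, 75 mm tall, loose; origin at the centre of its underside; leave alone
- block: small stepped wooden block, 55 x 40 x 50 mm, loose; origin at the centre of its underside; leave alone
- driver: screwdriver lying along its x, 180 mm long, loose; leave alone
Not all that is in view belongs to the job. Leave any grey look-alike of the part that bears yellow_c alone.

How it is judged:
By the outcome, as a careful person would: the job done as asked, in the order asked, and still so for the second after the job is handed in, while the arm keeps its last pose, push and grip.
It also fails if it takes over 72 s, if anything falls off the work surface, if the arm or the gripper's body presses on something with over 40 N, if the wrist force passes 120 N, or if a joint passes its speed limit or range.

## Working session

There is one attempt and no reset: what is moved stays moved. The work goes in short steps, Python scripts to look and compute and a tool call to move; the robot and the scene stay as the last step left them, time stands still between calls to the robot, and variables do not carry over. Pictures are saved under pics/ and viewed, at most 13 in all, crops included, and the job is handed in when it is done.

Besides the shell and the picture viewer there is one more tool, called after "Emit:" by a JSON object that holds its "fn" and its "kwargs". step_arm: Moves the arm, as the interface text tells. Its arguments: {"type":"object","properties":{"targets":{"type":"array","items":{"type":"array","items":{"type":"array","items":{"type":"number"}}}},"fingers":{"type":"number"},"squeeze":{"type":"number"}},"required":["targets"]}

```bash
mkdir -p pics; ls; cat > h.py <<'E'
import numpy as np, cv2
from cell import readout, grab_frame, camera_params, sign_off
def pt(cam,uv,z=None,d=None):
    K=np.array(cam["K"]);E=np.array(cam["extrinsics"]);k=cam["k1"]
    uv=np.atleast_2d(np.array(uv,float))
    p=(uv-[K[0,2],K[1,2]])/[K[0,0],K[1,1]]
    q=p.copy()
    for _ in range(20): q=p/(1+k*(q**2).sum(1,keepdims=True))
    r=np.c_[q,np.ones(len(q))]@E[:3,:3]
    o=-E[:3,:3].T@E[:3,3]
    if z is not None: return o+r*((z-o[2])/r[:,2:3])
    return o+r*np.asarray(d,float).reshape(-1,1)
E
python3 - <<'E'
from h import *
print(readout.state())
for n in("scene","top"):
    c=camera_params(n);im,d=grab_frame(n);cv2.imwrite(f"pics/{n}0.png",im);np.savez(f"{n}0.npz",im=im,d=d)
    E=np.array(c["extrinsics"]);print(n,c["K"],c["k1"],-E[:3,:3].T@E[:3,3],E[2,:3])
E
```

```text
pics
{'time': 0.0, 'qpos': array([-1.39708725e+00,  2.45800789e-01,  1.55904177e+00,  9.29353528e-06,
        1.33870001e+00, -1.74100445e-01]), 'dq': array([-1.27857759e-04,  1.21375367e-05,  4.96071107e-05, -2.18444642e-04,
        7.25401556e-04,  4.69032072e-04]), 'tau': array([ 3.89507477e-04, -4.29512143e+01, -3.26127613e+01, -8.54305563e-05,
        5.39770248e-03, -9.65280805e-06]), 'position': array([ 0.22144424, -0.61045492,  0.20277396]), 'eef_rot': array([ 9.84916356e-01,  1.73028383e-01,  4.71190968e-06, -9.74951864e-04]), 'force': array([-0.0639349 , -0.27170369, -0.26579942]), 'torque': array([ 0.00884454, -0.04792132,  0.01642074]), 'finger_force': 0.0, 'grip_width': 0.08554650451973628}
scene [[483.71638973   0.         254.90184964]
 [  0.         483.71638973 199.32442869]
 [  0.           0.           1.        ]] -0.17424488285681686 [1.6531852  0.56378241 1.01704886] [-0.66912286 -0.35587408 -0.6524019 ]
top [[352.28671448   0.         259.22629408]
 [  0.         352.28671448 192.03938543]
 [  0.           0.           1.        ]] -0.006708874659970777 [0.44106583 0.06707909 0.99196778] [ 0.20058202 -0.0373876  -0.97896324]
```

View pics/top0.png

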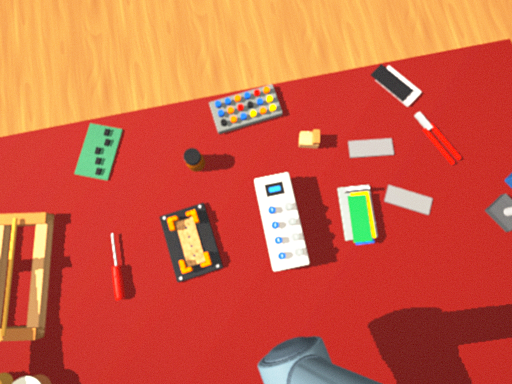

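View pics/scene0.png

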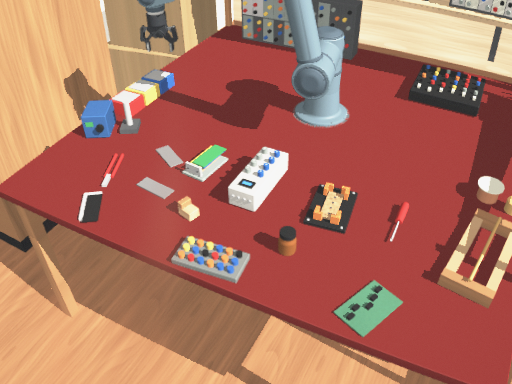

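The top view shows the stand with its pile at about (358,214), the effects box at (281,221) and the nest at (191,241). The scene view confirms this and shows the robot at (320,100). Next I'll zoom in on the pile and measure colours.

```bash
python3 - <<'E'
from h import *
im=np.load("top0.npz")["im"];s=np.load("scene0.npz")["im"]
a=cv2.resize(im[175:255,325:395],None,fx=7,fy=7,interpolation=cv2.INTER_CUBIC)[:560]
b=cv2.resize(s[135:190,175:240],None,fx=4.5,fy=4.5,interpolation=cv2.INTER_CUBIC)
o=np.zeros((560,790,3),np.uint8);o[:,:490]=a;o[:b.shape[0],495:495+b.shape[1]]=b[:, :295];cv2.imwrite("pics/z.png",o)
c=camera_params("top")
print(pt(c,[[358,214]],z=.04),pt(c,[[191,241]],z=.042),pt(c,[[281,221]],z=.06))
h=cv2.cvtColor(im,cv2.COLOR_BGR2HSV)
def mask(lo,hi,r):
    m=cv2.inRange(h,lo,hi);k=np.zeros_like(m);k[r[1]:r[3],r[0]:r[2]]=1;return m*k
for n,lo,hi,z,r in [("green",(50,120,80),(70,255,255),.04,(330,175,400,260)),("orange",(8,150,150),(22,255,255),.042,(150,190,230,290))]:
    m=mask(lo,hi,r);cs,_=cv2.findContours(m,0,1)
    p=np.vstack([x for x in cs if cv2.contourArea(x)>8])[:,0]
    w=pt(c,p,z=z)[:,:2].astype(np.float32);q=cv2.minAreaRect(w);print(n,q,cv2.boxPoints(q).round(4).tolist())
E
```

```text
[[ 0.52122041 -0.22008242  0.04      ]] [[0.54193774 0.23712527 0.042     ]] [[ 0.54324295 -0.0090987   0.06      ]]
green ((0.5107556581497192, -0.22091758251190186), (0.04923814907670021, 0.12334327399730682), 82.33920288085938) [[0.446399986743927, -0.2371000051498413], [0.5685999989509583, -0.2535000145435333], [0.5752000212669373, -0.20469999313354492], [0.4528999924659729, -0.1882999986410141]]
orange ((0.5446978211402893, 0.24443641304969788), (0.15980364382266998, 0.08456595987081528), 6.449551582336426) [[0.46059998869895935, 0.2775000035762787], [0.4700999855995178, 0.19339999556541443], [0.6287999749183655, 0.21140000224113464], [0.6193000078201294, 0.2953999936580658]]
```

View pics/z.png

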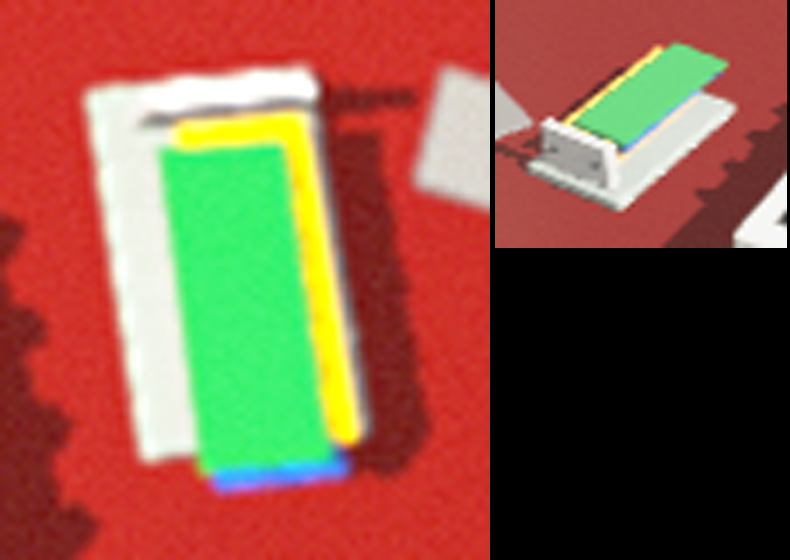

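The zoom shows green on top at (240,300). Yellow is offset toward the fence and to the right, and blue peeks out at the near end (285,472). The steel fence is at the far (+world x) end, at (220,90). I'll go above the pile with the wrist camera.

```bash
cat >> h.py <<'E'
from scipy.spatial.transform import Rotation as R
def go(pos,yaw):
    "rows (cm,deg) from present pose to TCP pos, tool x at yaw (deg), tool z down: shift in present tool axes, turn about tool"
    s=readout.state();r=R.from_quat(s["eef_rot"]);t=R.from_euler('z',yaw,degrees=True)*R.from_euler('x',180,degrees=True)
    print("shift cm",(r.inv().apply(np.array(pos)-s["position"])*100).round(2),"turn",(r.inv()*t).as_rotvec(degrees=True).round(2))
E
python3 - <<'E'
from h import *
c=camera_params("wrist");s=readout.state();E=np.array(c["extrinsics"]);r=R.from_quat(s["eef_rot"])
print(c["K"][0],c["k1"],r.inv().apply(-E[:3,:3].T@E[:3,3]-s["position"]),(E[:3,:3]@r.as_matrix()).round(3).tolist())
go([.46,-.22,.25],-7.6)
E
```

```text
[303.32526663   0.         255.03271627] 0.021959826573761054 [ 0.07129505 -0.00189363 -0.16939896] [[-0.0, 1.0, 0.001], [-0.959, -0.0, -0.283], [-0.283, -0.001, 0.959]]
shift cm [ 35.74 -28.59  -4.65] turn [-1.000e-01  1.000e-02  2.753e+01]
```

Emit:
{"fn": "step_arm", "kwargs": {"targets": [[[3.4,-2.25,-0.2,0,0,0],[3.4,-2.25,-0.2,0,0,0],[3.4,-2.25,-0.2,0,0,0],[3.4,-2.25,-0.2,0,0,0],[3.4,-2.25,-0.2,0,0,0],[3.4,-2.25,-0.2,0,0,0],[3.4,-2.25,-0.2,0,0,0],[3.4,-2.25,-0.2,0,0,0]]]}}

```text
time: 0.9
position: [0.4164, -0.3475, 0.2196]
eef_rot: [0.985, 0.173, -0.0, -0.0]
force: [1.0, 0.2, 0.5]
grip_width: 0.0858
finger_force: 0.0
```

Emit:
{"fn": "step_arm", "kwargs": {"targets": [[[3.4,-2.25,0,0,0,0],[3.4,-2.25,0,0,0,0],[3.4,-2.25,0,0,0,0],[3.4,-2.25,0,0,0,0],[0,0,0,0,0,7],[0,0,0,0,0,7],[0,0,0,0,0,7],[0,0,0,0,0,6.5]]]}}

```text
time: 1.7
position: [0.5129, -0.2178, 0.2193]
eef_rot: [0.998, -0.068, -0.0, -0.0]
force: [0.1, -0.4, 0.7]
grip_width: 0.0855
finger_force: 0.0
```

```bash
python3 - <<'E'
from h import *
go([.51,-.22,.22],-7.6);s=readout.state();print(s["time"],s["position"])
c=camera_params("wrist");im,d=grab_frame("wrist");cv2.imwrite("pics/w1.png",im);np.savez("w1.npz",im=im,d=d,**c)
E
```

```text
shift cm [-0.25  0.26 -0.07] turn [-0.03  0.06 -0.23]
1.7 [ 0.51287055 -0.21780225  0.21932366]
```

View pics/w1.png

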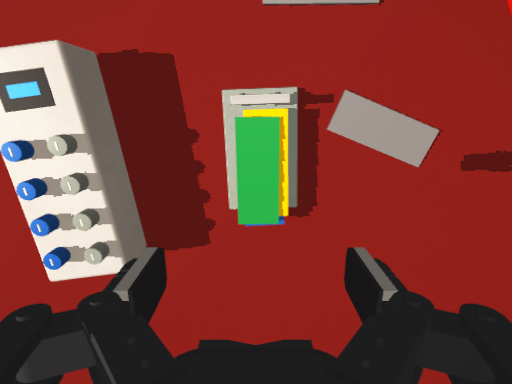

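The wrist view shows the fence strip at (260,99), the green top at (258,170), yellow peeking out on the right and top, and blue at the lower end (265,223). Next, measuring these.

```bash
cat > meas.py <<'E'
from h import *
def rect(w):
    q=cv2.minAreaRect(w[:,:2].astype(np.float32)*1000);b=cv2.boxPoints(q)
    e=b[1]-b[0] if np.linalg.norm(b[1]-b[0])>np.linalg.norm(b[2]-b[1]) else b[2]-b[1]
    if e[0]<0:e=-e
    return (np.array(q[0])/1000).round(4),sorted(np.round(q[1],1)),round(np.degrees(np.arctan2(e[1],e[0])),2)
def cont(c,im,lo,hi,roi,z,mn=30):
    h=cv2.cvtColor(im,cv2.COLOR_BGR2HSV);m=cv2.inRange(h,lo,hi);k=np.zeros_like(m);k[roi[1]:roi[3],roi[0]:roi[2]]=255;m&=k
    cs=[x for x in cv2.findContours(m,0,1)[0] if cv2.contourArea(x)>mn]
    return np.vstack(cs)[:,0] if cs else None
E
python3 - <<'E'
from meas import *
f=np.load("w1.npz");c={k:f[k] for k in("K","extrinsics")};c["k1"]=float(f["k1"]);im=f["im"];h=cv2.cvtColor(im,cv2.COLOR_BGR2HSV)
for p in [(260,99),(290,92),(226,95),(232,150),(293,150),(225,200),(260,170),(284,190),(265,222),(270,108)]:
    print(p,h[p[1],p[0]],f["d"][p[1],p[0]],pt(c,[p],d=[f["d"][p[1],p[0]]]).round(4))
roi=(210,75,310,235)
for n,lo,hi,z in[("fence",(0,0,205),(180,40,255),.048),("green",(50,120,80),(75,255,255),.04),("base",(0,0,90),(180,45,200),.01),("yellow",(22,150,120),(35,255,255),.035),("blue",(95,120,60),(125,255,255),.03)]:
    p=cont(c,im,lo,hi,roi,z,5)
    if p is None: print(n,None);continue
    print(n,p.min(0),p.max(0),*rect(pt(c,p,z=z)))
E
```

```text
(260, 99) [ 17  23 228] 0.32427046 [[ 0.5889 -0.2319  0.0484]]
(290, 92) [ 32  24 183] 0.35823786 [[ 0.5925 -0.2685  0.0104]]
(226, 95) [ 34  23 190] 0.35942295 [[ 0.5995 -0.1933  0.0103]]
(232, 150) [ 35  25 190] 0.37792775 [[ 0.5345 -0.19    0.0102]]
(293, 150) [ 27  23 113] 0.37791893 [[ 0.5241 -0.2652  0.0101]]
(225, 200) [  2 209 150] 0.40577516 [[ 0.4687 -0.1693  0.0014]]
(260, 170) [ 67 193 184] 0.3558579 [[ 0.5106 -0.2216  0.0389]]
(284, 190) [ 28 255 254] 0.36732304 [[ 0.4813 -0.2471  0.0345]]
(265, 222) [ 67 196 182] 0.37421578 [[ 0.4451 -0.2191  0.0391]]
(270, 108) [ 33  25 185] 0.36438543 [[ 0.5778 -0.243   0.0094]]
fence [230  93] [288 103] [ 0.5895 -0.2308] [np.float64(9.0), np.float64(62.1)] 84.14
green [235 117] [278 223] [ 0.508  -0.2182] [np.float64(49.0), np.float64(127.0)] -7.03
base [222  87] [297 208] [ 0.5283 -0.2259] [np.float64(88.6), np.float64(147.6)] -5.8
yellow [243 108] [287 215] [ 0.515  -0.2294] [np.float64(49.4), np.float64(127.4)] -6.06
blue [279 217] [283 223] [ 0.4414 -0.2393] [np.float64(5.1), np.float64(8.2)] -6.58
```

```bash
cat >> h.py <<'E'
SY=-5.8; SO=np.array([.5208,-.2238])
def st(x,y,z):
    a=np.radians(SY);return [SO[0]+(x*np.cos(a)-y*np.sin(a))/1000,SO[1]+(x*np.sin(a)+y*np.cos(a))/1000,z/1000]
def instand(p):
    a=np.radians(SY);d=(np.array(p[:2])-SO)*1000;return [d[0]*np.cos(a)+d[1]*np.sin(a),-d[0]*np.sin(a)+d[1]*np.cos(a),p[2]*1000]
E
python3 -c "
from h import *
go(st(-8,-1,10),SY)"
```

```text
shift cm [ 0.09  0.62 20.93] turn [-0.03  0.05 -2.19]
```

Emit:
{"fn": "step_arm", "kwargs": {"targets": [[[0.1,0.6,0,0,0,0],[0,0,0,0,0,-2.1],[0,0,4,0,0,0],[0,0,4,0,0,0],[0,0,4,0,0,0],[0,0,3,0,0,0],[0,0,0,0,0,0]]], "squeeze": 20}}

```text
time: 2.45
position: [0.5098, -0.2223, 0.0649]
eef_rot: [0.999, -0.047, -0.004, -0.003]
force: [-1.8, -0.1, 0.4]
grip_width: 0.0854
finger_force: 0.0
```

```bash
python3 -c "
from h import *
go(st(-8,-1,10),SY);s=readout.state();print(s['time'],instand(s['position']))"
```

```text
shift cm [0.36 0.17 5.48] turn [-0.29  0.51  0.42]
2.45 [np.float64(-11.143124905910202), np.float64(0.381194737146048), np.float64(64.86286306498029)]
```

Emit:
{"fn": "step_arm", "kwargs": {"targets": [[[0,0,0,0,0,0],[0.1,0.1,1,0,0,0],[0,0,1,0,0,0],[0,0,1,0,0,0],[0,0,1,0,0,0],[0,0,1,0,0,0],[0,0,0,0,0,0],[0,0,0,0,0,0]]]}}

```text
time: 3.25
position: [0.514, -0.2252, 0.0195]
eef_rot: [0.999, -0.048, -0.0, -0.0]
force: [-0.1, -0.1, 0.8]
grip_width: 0.0856
finger_force: 0.0
```

```bash
python3 -c "
from h import *
go(st(-8,-1,10),SY);s=readout.state();print(s['time'],instand(s['position']))"
```

```text
shift cm [-0.14 -0.11  0.95] turn [-0.02  0.03  0.33]
3.25 [np.float64(-6.571428071412024), np.float64(-2.1162174325066534), np.float64(19.54528013657178)]
```

Emit:
{"fn": "step_arm", "kwargs": {"targets": [[[-0.1,-0.1,0.5,0,0,0.3],[0,0,0.4,0,0,0],[0,0,0,0,0,0],[0,0,0,0,0,0]]]}}

```text
time: 3.65
position: [0.5133, -0.2242, 0.0108]
eef_rot: [0.999, -0.05, -0.0, -0.0]
force: [0.9, 0.2, 0.5]
grip_width: 0.0855
finger_force: 0.0
```

Emit:
{"fn": "step_arm", "kwargs": {"targets": [[[0,0,0,0,0,0],[0,0,0,0,0,0],[0,0,0,0,0,0],[0,0,0,0,0,0],[0,0,0,0,0,0],[0,0,0,0,0,0],[0,0,0,0,0,0],[0,0,0,0,0,0]]], "fingers": 1, "squeeze": 20}}

```text
time: 4.45
position: [0.5149, -0.2251, 0.0127]
eef_rot: [0.999, -0.05, 0.002, 0.001]
force: [0.3, 1.3, 6.3]
grip_width: -0.0002
finger_force: 3.4
```

```bash
python3 -c "
from h import *
go(st(-8,-1,10),SY);s=readout.state();print(s['time'],instand(s['position']),s['force'],s['torque'])
im,d=grab_frame('wrist');cv2.imwrite('pics/w2.png',im)"
```

```text
shift cm [-0.22 -0.09  0.27] turn [ 0.07 -0.18  0.02]
4.45 [np.float64(-5.787901995837929), np.float64(-1.8592098538780724), np.float64(12.67354381544291)] [0.32249324 1.33166443 6.25029622] [ 0.16973841 -0.03912528 -0.0658951 ]
```

View pics/w2.png

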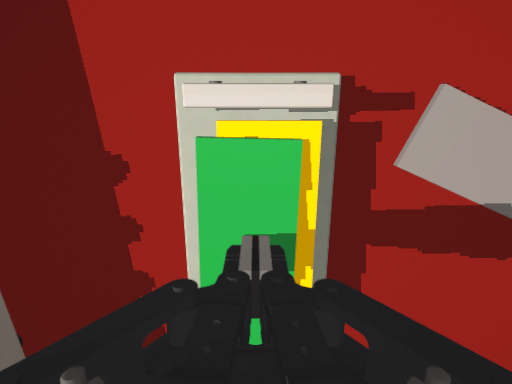

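The picture shows the fingers shut on top of green at (255,250), instead of beside the pile. Checking fingertip depth before moving on.

```bash
python3 - <<'E'
from h import *
s=readout.state();c=camera_params("wrist");im,d=grab_frame("wrist");r=R.from_quat(s["eef_rot"])
for p in [(255,240),(248,240),(265,240),(255,250),(240,255),(230,200),(310,250),(258,95),(255,330),(190,120)]:
    w=pt(c,[p],d=[d[p[1],p[0]]])[0];print(p,d[p[1],p[0]],im[p[1],p[0]],w.round(4),(r.inv().apply(w-s["position"])*1000).round(1))
print(s['position'],s['grip_width'],s['finger_force'])
E
```

```text
(255, 240) 0.1443104 [25 26 29] [ 0.5242 -0.2245  0.0497] [  9.4  -1.4 -37. ]
(248, 240) 0.1440541 [ 97 102 107] [ 0.5247 -0.2212  0.0499] [  9.6  -4.8 -37.3]
(265, 240) 0.14489883 [ 97 103 108] [ 0.5235 -0.2292  0.0491] [  9.2   3.3 -36.5]
(255, 250) 0.13375765 [26 27 29] [ 0.5245 -0.2245  0.0606] [  9.7  -1.4 -48. ]
(240, 255) 0.13967979 [82 86 90] [ 0.5203 -0.2172  0.0559] [  4.8  -8.3 -43.2]
(230, 200) 0.14982377 [ 77 185  43] [ 0.542  -0.2139  0.0391] [ 26.  -13.8 -26.4]
(310, 250) 0.1627337 [  0 147 195] [ 0.5085 -0.2525  0.0343] [ -3.5  28.  -21.6]
(258, 95) 0.1272809 [208 220 229] [ 0.5892 -0.2324  0.0483] [ 74.9  -0.1 -35.4]
(255, 330) 0.17055124 [ 74 183  41] [ 0.4652 -0.2185  0.0397] [-49.9  -1.5 -27.2]
(190, 120) 0.16742878 [172 191 188] [ 0.5813 -0.1943  0.0099] [ 63.1 -37.3   2.9]
[ 0.51481876 -0.22505863  0.0126318 ] 0.00013599067851960758 3.362532439059578
```

```bash
python3 - <<'E'
from h import *
f=np.load("w1.npz");c={k:f[k] for k in("K","extrinsics","k1")};d=f["d"]
q=R.from_quat([.9977,-.068,0,0]);P=np.array([.51287,-.2178,.21932])
for n,u,v in [("open",slice(100,260),slice(240,330)),("openR",slice(340,430),slice(240,330))]:
    vv,uu=np.mgrid[v,u];m=(d[v,u]<.25)&(d[v,u]>0)
    w=q.inv().apply(pt(c,np.c_[uu[m],vv[m]],d=d[v,u][m])-P)*1000
    i=np.argsort(-w[:,2])[:5];print(n,w[i].round(1).tolist())
E
```

```text
open [[-4.6, -44.6, -39.4], [2.4, -44.4, -39.5], [-9.8, -44.4, -39.7], [3.1, -44.3, -39.8], [-2.7, -44.3, -39.9]]
openR [[-2.7, 41.8, -38.9], [-7.9, 41.6, -39.2], [-9.0, 41.7, -39.3], [-5.0, 41.8, -39.5], [2.9, 41.6, -39.5]]
```

Emit:
{"fn": "step_arm", "kwargs": {"targets": [[[0,0,-1,0,0,0],[0,0,-1,0,0,0],[0,0,-1,0,0,0],[0,0,-1,0,0,0],[0,0,-1,0,0,0],[0,0,0,0,0,0]]]}}

```text
time: 5.15
position: [0.5144, -0.2251, 0.063]
eef_rot: [0.999, -0.05, 0.002, 0.001]
force: [1.1, 0.1, -0.2]
grip_width: -0.0001
finger_force: 0.0
```

```bash
python3 - <<'E'
from h import *
s=readout.state();c=camera_params("wrist");im,d=grab_frame("wrist");r=R.from_quat(s["eef_rot"])
np.savez("w3.npz",im=im,d=d,**c)
vv,uu=np.mgrid[180:330,200:310];m=(d[180:330,200:310]<.165)&(d[180:330,200:310]>0)
w=r.inv().apply(pt(c,np.c_[uu[m],vv[m]],d=d[180:330,200:310][m])-s["position"])*1000
i=np.argsort(-w[:,2])[:8];print(w[i].round(1).tolist(),s['position'],s['force'],s['grip_width'])
cv2.imwrite("pics/w3.png",im)
E
```

```text
[[8.7, 4.1, -29.5], [8.9, 1.0, -30.0], [8.9, -3.4, -30.1], [9.0, 1.5, -30.2], [9.0, -4.9, -30.2], [8.6, -5.9, -30.5], [9.1, 5.0, -30.5], [9.1, 2.0, -30.5]] [ 0.51442385 -0.22505999  0.06297549] [ 1.12231937  0.12384402 -0.20766461] -0.00012189747297606561
```

View pics/w3.png

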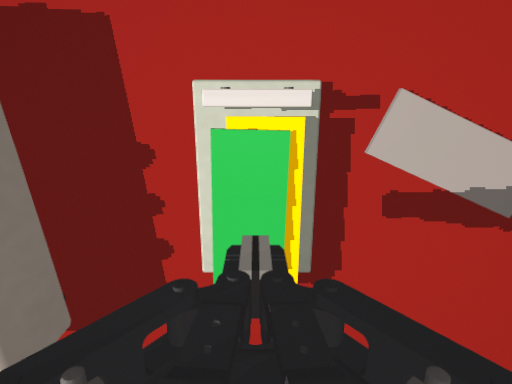

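The picture shows the pile undisturbed. The real fingertips stand about 27 mm short of the reported TCP: the contact height and the depth image agree on this. I'll open, go 27 mm deeper and squeeze.

Emit:
{"fn": "step_arm", "kwargs": {"targets": [[[0,0,0,0,0,0],[0,0,0,0,0,0],[0,0,0,0,0,0],[0,0,0,0,0,0],[0,0,0,0,0,0],[0,0.1,0,0,0,0]]], "fingers": -1}}

```text
time: 5.8
position: [0.5131, -0.2252, 0.0608]
eef_rot: [0.999, -0.05, -0.0, -0.0]
force: [0.3, -0.3, 0.8]
grip_width: 0.0849
finger_force: 0.0
```

Emit:
{"fn": "step_arm", "kwargs": {"targets": [[[0,0,2,0,0,0],[0,0,1.5,0,0,0],[0,0,1.2,0,0,0],[0,0,1,0,0,0],[0,0,0.9,0,0,0],[0,0,0.8,0,0,0],[0,0,0.5,0,0,0],[0,0,0,0,0,0]]]}}

```text
time: 6.6
position: [0.5128, -0.225, -0.0188]
eef_rot: [0.999, -0.05, -0.001, -0.0]
force: [0.2, -0.2, 0.6]
grip_width: 0.0855
finger_force: 0.0
```

```bash
python3 -c "
from h import *
go(st(-8,-1,-18),SY);s=readout.state();print(s['time'],instand(s['position']),s['force'],s['grip_width'])"
```

```text
shift cm [-0.02 -0.1  -0.08] turn [-0.03  0.06  0.03]
6.6 [np.float64(-7.826669347833878), np.float64(-2.0148926337414568), np.float64(-18.812950362503862)] [ 0.20894953 -0.18525215  0.56914593] 0.08545425571000669
```

Emit:
{"fn": "step_arm", "kwargs": {"targets": [[[0,-0.1,0,0,0,0],[0,0,0,0,0,0],[0,0,0,0,0,0],[0,0,0,0,0,0],[0,0,0,0,0,0],[0,0,0,0,0,0],[0,0,0,0,0,0],[0,0,0,0,0,0]]], "fingers": 1, "squeeze": 20}}

```text
time: 7.4
position: [0.514, -0.2248, -0.0173]
eef_rot: [0.999, -0.05, 0.001, 0.0]
force: [1.5, -0.5, 5.0]
grip_width: 0.0495
finger_force: 22.4
```

```bash
python3 - <<'E'
from meas import *
s=readout.state();print(s['time'],instand(s['position']),s['force'],s['grip_width'],s['finger_force'])
c=camera_params("wrist");im,d=grab_frame("wrist");cv2.imwrite("pics/w4.png",im)
E
```

```text
7.4 [np.float64(-6.70108823996935), np.float64(-1.7074376942717775), np.float64(-17.281954860392585)] [ 1.4887947  -0.4762326   4.96443198] 0.049454048222793284 22.425782158970833
```

View pics/w4.png

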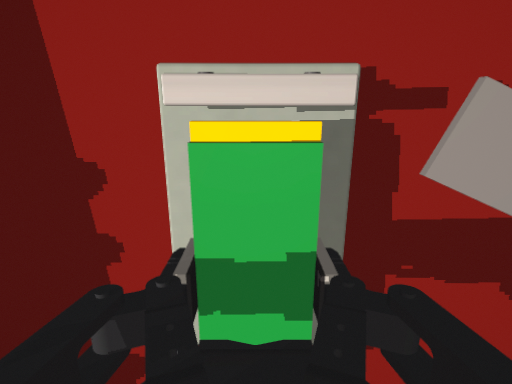

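The picture shows green and yellow side edges now in line. Yellow is about 8 mm nearer the fence, with the gap to the fence at about (257,112). Next, pushing from the -x end with the fingers about 25 mm apart.

Emit:
{"fn": "step_arm", "kwargs": {"targets": [[[0,0,0,0,0,0],[0,0,0,0,0,0],[0,0,0,0,0,0],[0,0,-1.5,0,0,0],[0,0,-2.5,0,0,0],[0,0,-2,0,0,0],[-3,0,0,0,0,0],[-4,0,0,0,0,0]]], "fingers": -1}}

```text
time: 8.25
position: [0.4449, -0.2183, 0.0443]
eef_rot: [0.999, -0.05, 0.002, 0.001]
force: [0.2, 0.2, 0.0]
grip_width: 0.0856
finger_force: 0.0
```

Emit:
{"fn": "step_arm", "kwargs": {"targets": [[[-3,0,0,0,0,0],[0,0,0,0,0,0],[0,0,0,0,0,0],[0,0,0,0,0,0]]], "fingers": 0.4}}

```text
time: 8.65
position: [0.4151, -0.215, 0.0429]
eef_rot: [0.999, -0.05, 0.001, 0.001]
force: [0.4, -0.2, 1.1]
grip_width: 0.0279
finger_force: 0.0
```

```bash
cat > look.py <<'E'
from meas import *
def look(save=None):
    s=readout.state();c=camera_params("wrist");im,d=grab_frame("wrist")
    print(round(s['time'],2),"stand",np.round(instand(s['position']),1),"F",s['force'].round(1),s['grip_width'].round(4))
    if save: cv2.imwrite(save,im)
    for n,lo,hi,z in[("green",(50,120,80),(75,255,255),.04),("yellow",(22,120,100),(35,255,255),.035),("blue",(95,120,60),(125,255,255),.03)]:
        h=cv2.cvtColor(im,cv2.COLOR_BGR2HSV);m=cv2.inRange(h,lo,hi);v,u=np.nonzero(m&(d>0).astype(np.uint8)*255)
        w=pt(c,np.c_[u,v],d=d[v,u]);k=(abs(w[:,2]-z)<.006)&(np.hypot(*(w[:,:2]-SO).T)<.12)
        if k.sum()<5: print(n,k.sum());continue
        a=np.array([instand(p) for p in pt(c,np.c_[u,v][k],z=z)]);print(n,k.sum(),"x",a[:,0].min().round(1),a[:,0].max().round(1),"y",a[:,1].min().round(1),a[:,1].max().round(1),"rect",rect(a/1000))
E
python3 -c "
from look import *
look()"
```

```text
Traceback (most recent call last):
  File "look.py", line 4, in look
    print(round(s['time'],2),"stand",np.round(instand(s['position']),1),"F",s['force'].round(1),s['grip_width'].round(4))
                                                                                                ^^^^^^^^^^^^^^^^^^^^^
AttributeError: 'float' object has no attribute 'round'
```

```bash
sed -i "s/s\['grip_width'\].round(4)/round(s['grip_width'],4)/" look.py
python3 -c "
from look import *
look();go(st(-107,-1.7,-14),SY)"
```

```text
8.7 stand [-106.1   -1.8   42.7] F [-0.4  0.5 -0.3] 0.0256
green 16630 x -76.3 14.3 y -25.1 24.6 rect (array([-0.031 , -0.0003]), [np.float64(49.7), np.float64(90.6)], np.float32(0.03))
yellow 5 x -75.6 -64.8 y -26.0 25.6 rect (array([-0.0711, -0.0001]), [np.float64(1.8), np.float64(52.6)], np.float32(78.18))
blue 398 x -82.5 -79.9 y -25.7 23.2 rect (array([-0.0812, -0.0012]), [np.float64(2.6), np.float64(48.9)], np.float32(-89.97))
shift cm [-0.08 -0.    5.65] turn [ 0.04 -0.06  0.06]
```

Emit:
{"fn": "step_arm", "kwargs": {"targets": [[[0,0,2,0,0,0],[0,0,2,0,0,0],[0,0,1,0,0,0],[0,0,0.6,0,0,0],[0,0,0,0,0,0]]]}}

```text
time: 9.25
position: [0.4137, -0.214, -0.0146]
eef_rot: [0.999, -0.05, -0.001, -0.0]
force: [0.4, 0.4, 0.7]
grip_width: 0.0254
finger_force: 0.0
```

Emit:
{"fn": "step_arm", "kwargs": {"targets": [[[0.6,0,0,0,0,0],[0.5,0,0,0,0,0],[0.4,0,0,0,0,0],[0.4,0,0,0,0,0],[0.3,0,0,0,0,0],[0.3,0,0,0,0,0],[0.2,0,0,0,0,0],[0,0,0,0,0,0]]]}}

```text
time: 10.05
position: [0.4409, -0.2169, -0.0141]
eef_rot: [0.999, -0.05, 0.0, 0.0]
force: [-0.1, -0.4, -0.1]
grip_width: 0.0258
finger_force: 0.2
```

```bash
python3 -c "
from look import *
look('pics/w5.png')"
```

```text
10.05 stand [-80.2  -1.2 -14.1] F [-0.1 -0.4 -0.1] 0.0258
green 34273 x -70.2 23.7 y -26.4 23.4 rect (array([-0.0232, -0.0015]), [np.float64(49.7), np.float64(93.9)], np.float32(0.06))
yellow 8 x -69.9 -60.0 y 24.5 24.6 rect (array([-0.0649,  0.0245]), [np.float64(0.1), np.float64(9.9)], np.float32(-0.04))
blue 0
```

Emit:
{"fn": "step_arm", "kwargs": {"targets": [[[0.2,0,0,0,0,0],[0.2,0,0,0,0,0],[0.1,0,0,0,0,0],[0.1,0,0,0,0,0],[0.1,0,0,0,0,0],[0,0,0,0,0,0]]]}}

```text
time: 10.7
position: [0.4477, -0.2176, -0.0142]
eef_rot: [0.999, -0.05, 0.0, -0.0]
force: [-1.6, 1.0, -0.4]
grip_width: 0.0259
finger_force: 0.8
```

Emit:
{"fn": "step_arm", "kwargs": {"targets": [[[0.1,0,0,0,0,0],[0,0,0,0,0,0],[0,0,0,0,0,0]]]}}

```text
time: 11.0
position: [0.4476, -0.2176, -0.0142]
eef_rot: [0.999, -0.05, -0.001, -0.0]
force: [-6.2, 0.0, 3.8]
grip_width: 0.0255
finger_force: 3.3
```

```bash
python3 -c "
from look import *
look()"
```

```text
11.0 stand [-73.4  -1.2 -14.2] F [-6.2  0.   3.8] 0.0255
green 34337 x -63.7 30.5 y -26.3 23.4 rect (array([-0.0166, -0.0015]), [np.float64(49.7), np.float64(94.2)], np.float32(0.06))
yellow 5 x -63.0 -61.1 y 24.5 24.6 rect (array([-0.062 ,  0.0246]), [np.float64(0.0), np.float64(1.9)], np.float32(-2.93))
blue 0
```

Emit:
{"fn": "step_arm", "kwargs": {"targets": [[[0.1,0,0,0,0,0],[0.1,0,0,0,0,0],[0,0,0,0,0,0],[0,0,0,0,0,0]]]}}

```text
time: 11.45
position: [0.4474, -0.2174, -0.0143]
eef_rot: [0.999, -0.05, -0.004, -0.001]
force: [-14.8, -0.4, 12.7]
grip_width: 0.0256
finger_force: 8.2
```

Emit:
{"fn": "step_arm", "kwargs": {"targets": [[[-0.5,0,0,0,0,0],[-1,0,0,0,0,0],[-1,0,-1,0,0,0],[0,0,-3,0,0,0],[0,0,-4,0,0,0],[0,0,-4,0,0,0],[0,0,0,0,0,0]]]}}

```text
time: 12.15
position: [0.4292, -0.2183, 0.112]
eef_rot: [0.999, -0.05, 0.005, 0.004]
force: [0.3, -0.0, -0.0]
grip_width: 0.0255
finger_force: 0.0
```

```bash
python3 -c "
from look import *
look('pics/w6.png')"
```

```text
12.15 stand [-91.6  -3.8 112. ] F [ 0.3 -0.  -0. ] 0.0255
green 10774 x -63.6 49.9 y -26.3 23.4 rect (array([-0.0068, -0.0015]), [np.float64(49.7), np.float64(113.5)], np.float32(0.04))
yellow 0
blue 0
```

View pics/w6.png

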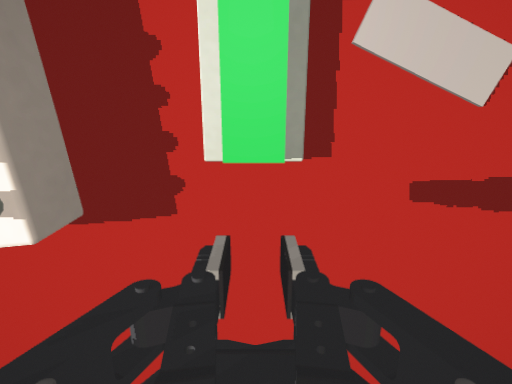

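The view shows the near end (255,162) flush, with no yellow or blue showing. Next I'll go over the pack centre, check the fence end and grip.

Emit:
{"fn": "step_arm", "kwargs": {"targets": [[[3,0,0,0,0,0],[3,0,0,0,0,0],[3,0,0,0,0,0],[0,0,0,0,0,0],[0,0,0,0,0,0],[0,0,0,0,0,0]]], "fingers": -1}}

```text
time: 12.8
position: [0.5139, -0.2238, 0.1046]
eef_rot: [0.999, -0.05, -0.001, -0.001]
force: [0.6, 0.2, -0.1]
grip_width: 0.0854
finger_force: 0.0
```

```bash
python3 -c "
from look import *
look();go(st(0.3,-1.5,-18),SY)"
```

```text
12.8 stand [ -6.9  -0.7 104.6] F [ 0.6  0.2 -0.1] 0.0854
green 9595 x -63.3 63.4 y -26.2 23.4 rect (array([ 0.0001, -0.0014]), [np.float64(49.6), np.float64(126.6)], np.float32(0.03))
yellow 9 x -66.0 -55.3 y -27.0 23.7 rect (array([-0.0639, -0.0022]), [np.float64(6.6), np.float64(51.6)], np.float32(-78.08))
blue 0
shift cm [ 0.73  0.07 12.3 ] turn [-0.05  0.09  0.  ]
```

Emit:
{"fn": "step_arm", "kwargs": {"targets": [[[0.7,0.1,3,0,0,0],[0,0,3,0,0,0],[0,0,2.5,0,0,0],[0,0,1.5,0,0,0],[0,0,1.3,0,0,0],[0,0,1,0,0,0],[0,0,0,0,0,0],[0,0,0,0,0,0]]]}}

```text
time: 13.65
position: [0.5227, -0.2266, -0.0164]
eef_rot: [0.999, -0.05, 0.001, 0.0]
force: [-0.4, -0.4, -0.5]
grip_width: 0.0854
finger_force: 0.0
```

```bash
python3 -c "
from look import *
look();go(st(0.3,-1.5,-18),SY)"
```

```text
13.65 stand [  2.1  -2.6 -16.4] F [-0.4 -0.4 -0.5] 0.0854
green 25413 x -30.5 63.1 y -26.3 23.4 rect (array([ 0.0163, -0.0014]), [np.float64(49.7), np.float64(93.7)], np.float32(-0.05))
yellow 0
blue 0
shift cm [-0.21 -0.12  0.19] turn [ 0.05 -0.09  0.03]
```

Gentle squeeze first, then firm.

Emit:
{"fn": "step_arm", "kwargs": {"targets": [[[-0.2,-0.1,0.1,0,0,0],[0,0,0,0,0,0],[0,0,0,0,0,0],[0,0,0,0,0,0],[0,0,0,0,0,0],[0,0,0,0,0,0],[0,0,0,0,0,0],[0,0,0,0,0,0]]], "fingers": 1, "squeeze": 20}}

```text
time: 14.5
position: [0.5204, -0.2251, -0.0176]
eef_rot: [0.999, -0.05, 0.0, 0.0]
force: [-2.3, 1.3, 5.6]
grip_width: 0.0497
finger_force: 22.1
```

Emit:
{"fn": "step_arm", "kwargs": {"targets": [[[0,0,0,0,0,0],[0,0,0,0,0,0],[0,0,0,0,0,0],[0,0,0,0,0,0]]], "squeeze": 80}}

```text
time: 14.9
position: [0.5204, -0.2251, -0.0173]
eef_rot: [0.999, -0.05, -0.0, 0.0]
force: [-2.9, 0.3, 7.8]
grip_width: 0.0489
finger_force: 83.6
```

```bash
python3 -c "
from look import *
look()"
```

```text
14.9 stand [ -0.2  -1.4 -17.3] F [-2.9  0.3  7.8] 0.0489
green 26449 x -32.1 63.4 y -24.8 25.0 rect (array([0.0157, 0.0001]), [np.float64(49.8), np.float64(95.4)], np.float32(-0.03))
yellow 0
blue 0
```

Emit:
{"fn": "step_arm", "kwargs": {"targets": [[[0,0,-0.4,0,0,0],[0,0,-0.6,0,0,0],[0,0,-1,0,0,0],[0,0,-1.5,0,0,0],[0,0,-1.5,0,0,0],[0,0,-1,0,0,0],[0,0,0,0,0,0],[0,0,0,0,0,0]]]}}

```text
time: 15.75
position: [0.5203, -0.225, 0.0422]
eef_rot: [0.999, -0.05, 0.0, 0.0]
force: [0.2, -0.1, -2.3]
grip_width: 0.0488
finger_force: 82.7
```

```bash
python3 - <<'E'
from meas import *
s=readout.state();print(s['position'],s['force'],s['grip_width'],s['finger_force'])
c=camera_params("scene")
o=[]
for n in("wrist","scene"):
    im,d=grab_frame(n)
    if n=="scene": im=cv2.resize(im[110:190,160:260],None,fx=3.84,fy=3.84,interpolation=cv2.INTER_CUBIC)
    o.append(im[:307] if n=="scene" else cv2.resize(im,None,fx=.8,fy=.8))
cv2.imwrite("pics/c7.png",np.hstack([o[0][:307],o[1]]))
E
```

```text
[ 0.52032271 -0.22504447  0.04222884] [ 0.17398144 -0.12948438 -2.33632825] 0.04884667474963854 82.73796826601028
```

View pics/c7.png

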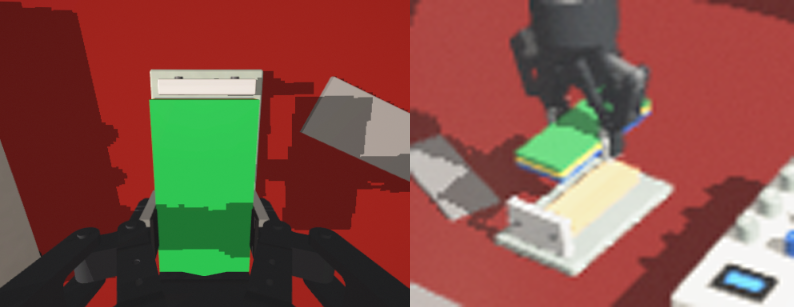

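All three blanks (green, yellow and blue edges at (560,150)) hang level in one pack, clear of the stand. Lifting on and crossing over the effects box.

Emit:
{"fn": "step_arm", "kwargs": {"targets": [[[0,0,-1,0,0,0],[0,0,-2,0,0,0],[0,0,-2,0,0,0],[0,0,-2,0,0,0],[0,0,-1.3,0,0,0],[0,0,-0.6,0,0,0],[0,0,0,0,0,0]]]}}

```text
time: 16.55
position: [0.5206, -0.2252, 0.1316]
eef_rot: [0.999, -0.05, 0.001, 0.0]
force: [0.5, 0.2, -1.2]
grip_width: 0.0488
finger_force: 82.7
```

Emit:
{"fn": "step_arm", "kwargs": {"targets": [[[0,-1,0,0,0,0],[-0.1,-2,0,0,0,0],[-0.1,-3,0,0,0,0],[-0.2,-3.5,0,0,0,0],[-0.2,-3.5,0,0,0,0],[-0.2,-3.5,0,0,0,0],[-0.2,-3.5,0,0,0,0],[-0.2,-3.5,0,0,0,0]]]}}

```text
time: 17.35
position: [0.5307, 0.0123, 0.1295]
eef_rot: [0.999, -0.05, -0.001, -0.0]
force: [0.3, -0.3, -0.8]
grip_width: 0.0488
finger_force: 82.7
```

Emit:
{"fn": "step_arm", "kwargs": {"targets": [[[-0.2,-3.5,0,0,0,0],[-0.2,-3.5,0,0,0,0],[-0.2,-3.5,0,0,0,-2],[-0.2,-3.5,0,0,0,-3],[-0.2,-3,0,0,0,-3],[0,-2,0,0,0,-2.5],[0,-1,0,0,0,-1.5],[0,0,0,0,0,0]]]}}

```text
time: 18.15
position: [0.5326, 0.2111, 0.1299]
eef_rot: [0.998, 0.055, -0.001, 0.0]
force: [-0.2, -0.1, -1.6]
grip_width: 0.0487
finger_force: 82.7
```

```bash
python3 - <<'E'
from meas import *
s=readout.state();print(s['position'],s['eef_rot'],s['force'],s['grip_width'],s['finger_force'])
im,d=grab_frame("wrist");cv2.imwrite("pics/w8.png",im)
E
```

```text
[0.53259695 0.21111873 0.1298765 ] [ 9.98472006e-01  5.52516629e-02 -9.45943103e-04  1.07895521e-04] [-0.17228218 -0.14014183 -1.58139569] 0.04870368561321153 82.74817854166031
```

View pics/w8.png

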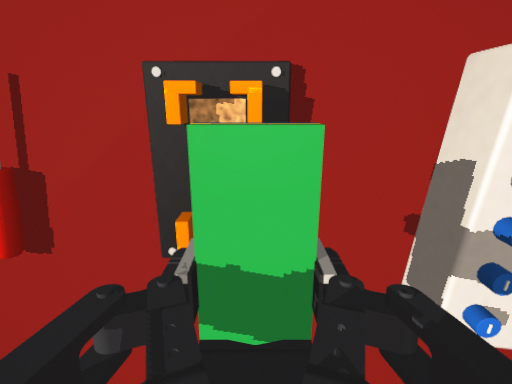

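The view shows the pack at (255,210) beside the nest. The nest's black base has far corners at (143,62) and (290,62), and its left edge runs down to (165,257). I'll measure the base edges and the pack in this same camera.

```bash
cat > nest.py <<'E'
from meas import *
s=readout.state();c=camera_params("wrist");im,d=grab_frame("wrist")
h=cv2.cvtColor(im,cv2.COLOR_BGR2HSV)
def line(p):
    vx,vy,x,y=cv2.fitLine(p[:,:2].astype(np.float32)*1000,cv2.DIST_HUBER,0,.01,.01)[:,0];return np.array([x,y]),np.array([vx,vy])
red=((h[...,0]<8)|(h[...,0]>172))&(h[...,1]>180)&(h[...,2]>40)
v,u=np.mgrid[0:384,0:512];W=pt(c,np.c_[u.ravel(),v.ravel()],d=d.ravel()).reshape(384,512,3)
z=W[...,2];base=(abs(z-.014)<.006)&~red&(d>0);n0=np.array([.545,.244]);near=np.hypot(W[...,0]-n0[0],W[...,1]-n0[1])<.13;base&=near
rows=np.arange(75,235,3);L=[]
for r in rows:
    k=np.nonzero(base[r])[0]
    if len(k)>2:L.append((k[0]-.5,r))
cols=[q for q in range(160,275,3)];F=[]
for q in cols:
    k=np.nonzero(base[:200,q])[0]
    if len(k)>2:F.append((q,k[0]-.5))
a,da=line(pt(c,L,z=.014));b,db=line(pt(c,F,z=.014))
if da[0]<0:da=-da
if db[1]<0:db=-db
t=np.linalg.solve(np.c_[da,-db],b-a);co=a+t[0]*da
ya,yb=np.degrees(np.arctan2(da[1],da[0])),np.degrees(np.arctan2(-db[0],db[1]))
yw=np.radians((ya+yb)/2);ex=np.array([np.cos(yw),np.sin(yw)]);ey=np.array([-ex[1],ex[0]])
N=co-95*ex-65*ey
print("yaws",ya,yb,"corner",co,"nest centre",N)
# orange tops
o=cv2.inRange(h,(8,150,120),(22,255,255))>0;o&=near&(abs(z-.042)<.004)
e=np.c_[W[o][:,0]*1000-N[0],W[o][:,1]*1000-N[1]];print("orange x",(e@ex).min(),(e@ex).max(),"y",(e@ey).min(),(e@ey).max())
g=cv2.inRange(h,(50,120,60),(75,255,255))>0;g&=(d<.25);pz=np.median(z[g&(v<180)]);print("pack top z",pz,"TCPz",s["position"][2])
y,x=np.nonzero(g);P=pt(c,np.c_[x,y],z=pz);q=R.from_quat(s["eef_rot"]);T=q.inv().apply(P-s["position"])*1000
k=T[:,0]>25;cn=[(T[k&(abs(T[:,0]-i)<2),1].min(),T[k&(abs(T[:,0]-i)<2),1].max()) for i in(30,55)]
print("tool yaw",np.degrees(np.arctan2(q.as_matrix()[1,0],q.as_matrix()[0,0])),"pack far x",T[:,0].max(),"y edges",cn)
E
python3 nest.py
```

```text
yaws 6.3017893 6.3391094 corner [628.4412  322.26334] nest centre [541.17444 247.19995]
orange x -70.18629613225364 77.50523113871603 y -38.2347029321763 40.54183565223306
pack top z 0.18662004818561276 TCPz 0.13006029494416105
tool yaw 6.2468278449698245 pack far x 64.61415037477903 y edges [(np.float64(-26.61630445453512), np.float64(23.200881074934777)), (np.float64(-26.678541038697805), np.float64(23.21278049669419))]
```

```bash
python3 -c "
from h import *
go([.5407,.2454,.020],6.3)"
```

```text
shift cm [ 1.14 -3.48 11.03] turn [ 0.02  0.06 -0.11]
```

Emit:
{"fn": "step_arm", "kwargs": {"targets": [[[0.3,-1,0,0,0,0],[0.5,-1.5,0,0,0,0],[0.3,-1,0,0,0,0],[0,0,0,0,0,0],[0,0,1,0,0,0],[0,0,2,0,0,0],[0,0,1,0,0,0],[0,0,0,0,0,0]]]}}

```text
time: 19.05
position: [0.539, 0.2454, 0.0883]
eef_rot: [0.999, 0.054, -0.002, 0.0]
force: [-0.4, 0.0, -1.0]
grip_width: 0.049
finger_force: 82.8
```

```bash
python3 -c "
from h import *
go([.5407,.2454,.020],6.3);print(readout.state()['force'])"
```

```text
shift cm [0.21 0.01 6.83] turn [ 0.04  0.28 -0.1 ]
[-0.44459978  0.04622007 -0.95417549]
```

Emit:
{"fn": "step_arm", "kwargs": {"targets": [[[0.1,0,1,0,0,0],[0,0,1.5,0,0,0],[0,0,1.5,0,0,0],[0,0,1.2,0,0,0],[0,0,0.8,0,0,0],[0,0,0.5,0,0,0],[0,0,0,0,0,0],[0,0,0,0,0,0]]]}}

```text
time: 19.85
position: [0.5422, 0.2463, 0.0263]
eef_rot: [0.999, 0.054, 0.0, -0.0]
force: [0.2, -0.2, -0.9]
grip_width: 0.0491
finger_force: 82.8
```

```bash
python3 - <<'E'
from meas import *
go([.5407,.2454,.020],6.3);s=readout.state();print(s['position'],s['force'])
w,_=grab_frame("wrist");im,d=grab_frame("scene")
a=cv2.resize(im[150:240,280:380],None,fx=4,fy=4,interpolation=cv2.INTER_CUBIC);cv2.imwrite("pics/c9.png",np.hstack([cv2.resize(w,(400,300)),a[:300]]))
E
python3 nest.py
```

```text
shift cm [-0.16  0.08  0.63] turn [-0.01 -0.05 -0.07]
[0.54219063 0.24633466 0.02626996] [ 0.18097018 -0.23255702 -0.89376216]
yaws 6.2906013 6.269025 corner [628.40656 322.11465] nest centre [541.0866 247.1132]
orange x -68.16438824831607 77.61702991518976 y -38.867002217993935 40.54855346871555
pack top z 0.08334294172207848 TCPz 0.026645446212415963
tool yaw 6.227686566943197 pack far x 64.5948014891192 y edges [(np.float64(-26.681650014799192), np.float64(23.48208315233528)), (np.float64(-26.315279149565427), np.float64(23.16555847858812))]
```

View pics/c9.png

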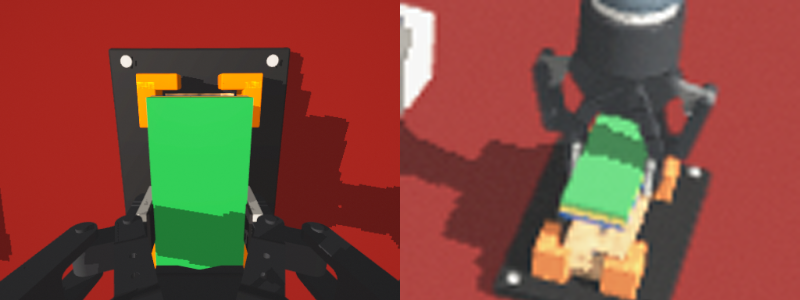

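The pictures show the pack in line and centred between the orange blocks, at (200,95) at the far end, and hovering clear of them. One last trim: 1.5 mm back, 0.8 mm sideways and 6 mm down.

Emit:
{"fn": "step_arm", "kwargs": {"targets": [[[-0.1,0.1,0.3,0,0,0],[0,0,0.3,0,0,0],[0,0,0,0,0,0],[0,0,0,0,0,0],[0,0,0,0,0,0],[0,0,0,0,0,0]]]}}

```text
time: 20.6
position: [0.541, 0.2451, 0.02]
eef_rot: [0.999, 0.054, 0.0, -0.0]
force: [-1.2, 0.2, -1.5]
grip_width: 0.0485
finger_force: 82.8
```

```bash
python3 nest.py; python3 -c "
from h import *
go([.5407,.2454,.020],6.3);s=readout.state();print(s['time'],s['force'],s['dq'].round(3),s['finger_force'])"
```

```text
yaws 6.3557625 6.269913 corner [628.4309 322.0834] nest centre [541.1542  247.03162]
orange x -64.50288647320289 77.53915632765649 y -38.820100741032256 40.62352518620509
pack top z 0.07661180848123683 TCPz 0.019997655968047284
tool yaw 6.224486179543901 pack far x 64.58938759141206 y edges [(np.float64(-26.698702823431635), np.float64(23.481711488095183)), (np.float64(-26.32629925432268), np.float64(23.157725123438375))]
shift cm [-0.03 -0.03 -0.  ] turn [-0.   -0.01 -0.07]
20.65 [ 0.35073406  0.64675559 -2.06446727] [ 0.     0.001 -0.001 -0.001 -0.001  0.001] 82.8174751996994
```

Pack top is at 77 mm, so its bottom is at about 62 mm, 20 mm above the blocks. It is centred within 1 mm, in line and still, so I'm handing in.

```bash
python3 -c "
from cell import sign_off
print(sign_off())"
```

```text
the job is handed in; nothing more can be done
None
```

The job is handed in at about 20.7 s: the three blanks were squared, carried over the effects box as one pack, and are now held level, centred within about 1 mm and about 20 mm above the nest's orange corner blocks; one early mis-aimed grip closed the fingers on top of the green blank (about 6 N), but it didn't disturb the pile.

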